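# Load a ribbon spool and put the axle back

### The arm

A 7-joint arm with a two-finger parallel gripper is mounted at the origin on a cart in front of the work surface, level with it; the furniture and walls round the work are solid. World frame = base frame: x ahead of the robot, y to its left, z up, the work surface at z = 0. Lengths are in m, angles in degrees, forces in N, time in s.
With the tool pointing down it reaches from about 0.425 to 0.875 m from the base axis. Payload 4.7 kg.
Tool frame: the origin (TCP) lies on the mounting face of the last link; the fingertips stand 182 mm ahead of it and the grasp point (between the pads) lies 164 mm ahead of it; z points along the fingers, y is the line along which they close (so a half turn about z gives the same grasp; the last joint's range is limited). The gripper opens to 87 mm and grips with 3 to 60 N. Pads are 19 mm wide; open, the fingers measure 117 mm over their backs; the gripper's body (75 mm by 190 mm) begins 51 mm behind the grasp point.
Start: joints at [68.417, 18.392, -4.016, 83.108, 1.295, 78.541, -3.26], TCP at [0.248, -0.601, 0.405] pointing down, gripper open.
Joint ranges: [-163.93, 163.93], [-17.29, 119.83], [-79.2, 71.16], [3.27, 140.29], [-89.18, 269.18], [5.43, 117.66], [-154.24, 154.24]. Speed limits (degrees/s): [147.25, 147.25, 180, 180, 180, 180, 180].

### API

Orientations are given as [roll, pitch, yaw] about the fixed x, y, z axes, in that order (R = Rz(yaw) Ry(pitch) Rx(roll)).
In Python, from cell import env gives the robot as it stands.
- The arm moves only by the tool servo_tool, never from a script. Its argument "plan" is a list of rows, each an object with "xyz": the shift along the tool's x, y, z in cm, a list of three; "twist": the turn, a rotation vector about the tool's x, y, z in degrees, a list of three; "jaw": the closure, from 0 (fully open) to 1 (shut). In form: [{"xyz": [x, y, z], "twist": [wx, wy, wz], "jaw": jaw}, ...]. A call has 1 to 10 rows; each row is the pose to reach, as a shift and turn from the pose commanded when the call began, along the tool's axes at that moment; what a row does not reach only later rows make up. A row lasts 1/12 s, in which the tool goes at most 41.7 mm and 7.16 degrees, less where a joint would pass 70% of its speed; a pose out of reach is approached as far as the arm can. A call with a gripper value outside its range is refused whole. The fingers move at their own pace and stop on an object; "newtons" is the grip in N (left out, the last holds). Time passes only in rows, so rows that repeat a pose let the fingers close. It gives the time, the measured TCP pose, the force, the opening and the grip force at its end, in the units of the state.
- env.get_obs(): the state, without advancing time (a new reading comes with each control period).
- env.read_camera(name): name is "scene" or "top" or "wrist"; returns a dict with "img" (384x512x3 uint8, red, green, blue), "camera_matrix" (3x3 intrinsics, pixels), "k1" (the pictures are not rectified: a ray, as slopes to the right and down, at radius r is drawn at 1 + k1 r^2 times it, then the intrinsics apply), "R" (3x3) and "t" (3): a world point X has camera coordinates R X + t. Camera axes: x right, y down, z forward; pixel columns grow to the right and rows downward; lengths in m; the calibration is good to about 2 mm. A picture is of the moment at which its call begins. There is no depth.
- env.sign_off(): hands the job in; it is judged then, once.
The state is a dict: "time_s": time; "qpos": joint angles; "joint_velocities": joint speeds; "effort": joint torques, N m; "tool_pos": TCP position; "tool_rot": TCP orientation; "force": force on the tool from outside, world axes, zero at the start; "wrist_torque": the same for the moment, N m; "grip_width": finger opening in m; "grasp_force": force on a finger pad.
Only numpy, scipy, OpenCV 4.12 (cv2) and the standard library are available. Lean on these libraries where they do the work, as an engineer would, in place of code of your own. Each camera call takes 0.05 s, during which the arm holds its last target. There are 200 camera calls.

### The job

Load the spare ribbon spool into the ribbon stand: set it in the stand's cradle beside the spool that is already there, then slide the wooden axle through both end boards and both spools, from either side, until the shoulder of its knob is home against the end board. Leave the scissors, the gift tags, the match box and the soap where they are.

Things in the scene. Friction and masses are not known exactly. Their poses are not given: they have to be found in the camera images.
- stand: Wooden ribbon stand, screwed to the table, 104 x 158 x 75 mm; origin in the middle of its underside, z up, y along its holes. Two end boards 62 mm wide, 12 mm thick, 75 mm high; outer faces at y = -79 and +79 mm, inner at -67 and +67. Each has a round 13 mm hole with a brass eyelet at x = 0, z = 52.5 mm. The two rails between the boards are the cradle; it is open at the front, back and top.
- axle_line (a point): Point in the middle of the stand on the line through its two holes, 52.5 mm above the table; axes as the stand's (y along the holes). The cradle's rails run along y at x = -22 and +22 mm, tops 26 mm above the table: a spool lowered between them rests on its rim, its bore 0.6 mm below this line, and stays there.
- loaded_spool: Ribbon spool, loose, already resting in the cradle near the end board at the stand's +y, axis along the stand's y. 66 mm over the round wooden flanges, 32 mm wide, 15 mm through bore, ribbon wound nearly to the rim. Origin in the middle of the bore, y along the bore. It leaves 85 to 95 mm free between itself and the other end board.
- spare_spool: The spare ribbon spool, loose, same as the loaded one (66 mm across, 32 mm wide, 15 mm bore, about 90 g), resting by its rim on the refill rest, axis level. Origin in the middle of the bore, 46 mm above the table at the start; y along the bore. Its flat faces at y = -16 and +16 mm can be pinched from above.
- refill_rest: Low wooden rest, 78 x 110 x 20 mm, screwed to the table, with two rails along its y like the stand's cradle but no end boards; the spare spool lies on it with its bore along the rest's y. Origin in the middle of its underside, z up.
- axle: The stand's axle, loose on the table, 45 g: wooden dowel 10 mm thick, 170 mm long, the last 10 mm tapering to a 5 mm nose; at the other end a dark eight-sided knob, 20 mm over the flats, 26 mm long. Origin on the centre line at the knob's shoulder, x to the nose (knob from x = -26 to 0 mm). It lies on a flat of the knob and on the nose: centre line 10 mm up at the knob, nose 1.8 degrees down.
- axle_middle (a point): Point on the axle's centre line 79 mm from the knob's shoulder towards the nose; it falls on the stand's axle_line point when the axle is fully home.
- axle_nose (a point): Tip of the axle's nose, 170 mm from the knob's shoulder.
- scissors_1: Scissors with blue handles, 199 mm long, 9 mm thick, loose, flat on the table; origin under their middle. Not to be moved.
- card_stack: Stack of gift tags, 74 x 95 x 17 mm, loose; origin in the middle of its underside. Not to be moved.
- match_box: Match box, 50 x 64 x 15 mm, loose; origin in the middle of its underside. Not to be moved.
- soap_b: Bar of soap with a paper band, 60 x 81 x 25 mm, loose; origin in the middle of its underside. Not to be moved.
Not all that is in view belongs to the job. What is shaped like the spare_spool but red or turquoise is not meant.

How it is judged:
By the outcome, as a careful person would: the job done as asked, in the order asked, and still so for the second after the job is handed in, with the robot touching nothing.
It also fails if it takes over 72 s, if anything falls off the work surface, if the arm or the gripper's body presses on something with over 40 N, if the wrist force passes 120 N, or if a joint passes its speed limit or range.

## Working session

There is one attempt and no reset: what is moved stays moved. The work goes in short steps, Python scripts to look and compute and a tool call to move; the robot and the scene stay as the last step left them, time stands still between calls to the robot, and variables do not carry over. Pictures are saved under pics/ and viewed, at most 10 in all, crops included, and the job is handed in when it is done.

Besides the shell and the picture viewer there is one more tool, called after "Emit:" in YAML: its name, and indented under it one key for each argument. servo_tool: Moves the arm, as the interface text tells. Its arguments: {"type":"object","properties":{"plan":{"type":"array","items":{"type":"object","properties":{"xyz":{"type":"array","items":{"type":"number"}},"twist":{"type":"array","items":{"type":"number"}},"jaw":{"type":"number"}}}},"newtons":{"type":"number"}},"required":["plan"]}

```bash
mkdir -p pics; cat > h.py <<'E'
import numpy as np, cv2
from cell import env
from scipy.spatial.transform import Rotation as Rn
def cam(n):
    c=env.read_camera(n); c['C']=-c['R'].T@c['t']; return c
def save(c,name,crop=None,s=1):
    im=c['img'][:,:,::-1]
    if crop: im=im[crop[1]:crop[3],crop[0]:crop[2]]
    cv2.imwrite('pics/'+name,cv2.resize(im,None,fx=s,fy=s,interpolation=cv2.INTER_CUBIC))
def ray(c,uv):
    K=np.array(c['camera_matrix']); d=np.array([(uv[0]-K[0,2])/K[0,0],(uv[1]-K[1,2])/K[1,1]])
    u=d.copy()
    for _ in range(20): u=d/(1+c['k1']*(u@u))
    return c['R'].T@np.array([u[0],u[1],1.])
def onz(c,uv,z):
    r=ray(c,uv); return c['C']+r*(z-c['C'][2])/r[2]
def proj(c,X):
    p=c['R']@np.array(X)+c['t']; u=p[:2]/p[2]; u=u*(1+c['k1']*(u@u)); K=c['camera_matrix']
    return np.array([K[0][0]*u[0]+K[0][2],K[1][1]*u[1]+K[1][2]])
def tri(c1,p1,c2,p2):
    A=0;b=0
    for c,p in((c1,p1),(c2,p2)):
        r=ray(c,p);r/=np.linalg.norm(r);P=np.eye(3)-np.outer(r,r);A=A+P;b=b+P@c['C']
    return np.linalg.solve(A,b)
E
python3 - <<'E'
from h import *
o=env.get_obs();print(o)
a=cam('scene');b=cam('top')
for c in(a,b):print(c['C'],c['R'].round(3).tolist(),c['camera_matrix'],c['k1'])
im=np.hstack([cv2.resize(a['img'],(800,600)),]);cv2.imwrite('pics/s0.png',im[:,:,::-1])
cv2.imwrite('pics/t0.png',cv2.resize(b['img'],(800,600))[:,:,::-1])
E
```

```text
{'time_s': 0.0, 'qpos': array([68.41679521, 18.43846863, -4.01440598, 83.17602522,  1.29497333,
       78.53875025, -3.25964075]), 'joint_velocities': array([-0.01816213, -0.03587313,  0.01483825,  0.05528717, -0.08297539,
        0.05441197,  0.01032733]), 'effort': array([ 3.74180272e-04, -4.91288638e+01, -4.03594449e-01, -3.12524521e+01,
       -6.39846898e-02,  4.37054154e-02,  1.48402469e-04]), 'tool_pos': array([ 0.2474831 , -0.60081896,  0.40365787]), 'tool_rot': array([-1.79891991e+02,  6.04376334e-03,  2.23922708e+01]), 'force': array([ 0.71617414,  1.11292372, -0.24195376]), 'wrist_torque': array([ 0.01179622, -0.00235968, -0.00962556]), 'grasp_force': 0.0, 'grip_width': 0.08694662966890083}
[-0.23663438  0.58616828  1.00642923] [[-0.595, -0.804, -0.006], [-0.549, 0.411, -0.728], [0.587, -0.43, -0.686]] [[392.12857594   0.         264.79690017]
 [  0.         392.12857594 187.8659294 ]
 [  0.           0.           1.        ]] -0.06906768476385079
[ 0.37614595 -0.00274463  1.04024288] [[0.025, -0.999, 0.026], [-0.982, -0.029, -0.188], [0.189, -0.021, -0.982]] [[365.00727751   0.         259.63314885]
 [  0.         365.00727751 191.69441489]
 [  0.           0.           1.        ]] -0.061415989821295466
```

View pics/s0.png

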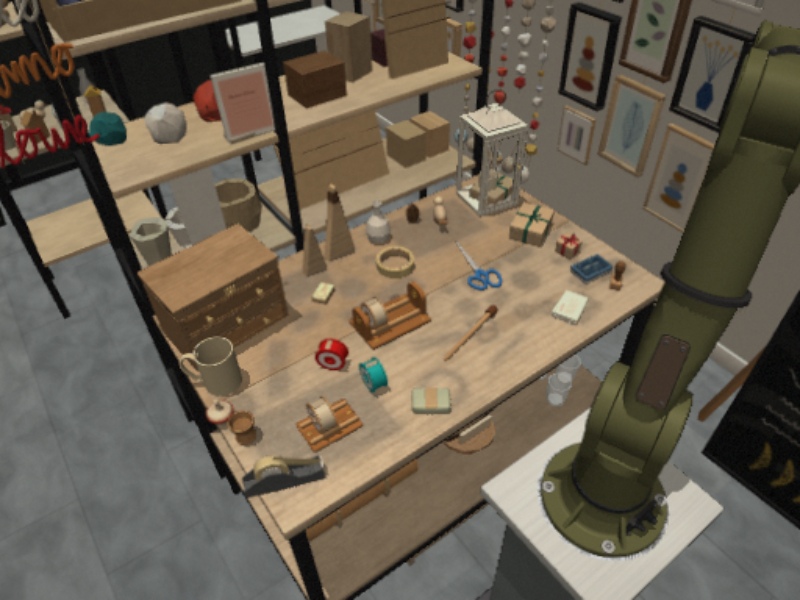

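View pics/t0.png

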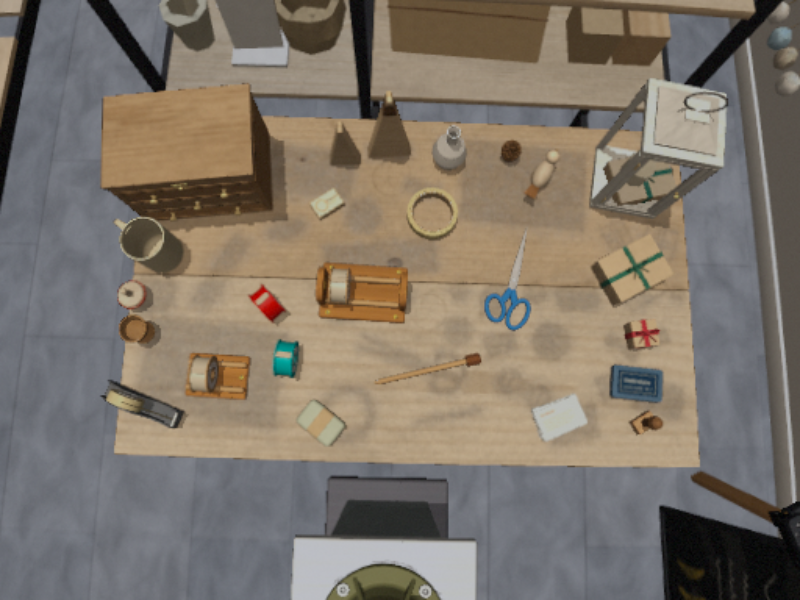

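Candidates for the spare spool (top view, 800x600):
- Cream spool on the rest, (203,375).
- Cream spool in the stand, (341,286). This is the loaded one.
- Red spool, (266,303). Excluded.
- Turquoise spool, (286,359). Excluded.
- Tape ring, (432,213), and tape dispenser, (140,403). Neither is a spool.

I choose the one on the rest at (203,375). The axle's knob is at (473,360) and its nose at (377,381). Next is a close crop to check.

```bash
python3 - <<'E'
from h import *
b=cam('top');a=cam('scene')
f=lambda im,x0,y0,x1,y1,w:cv2.resize(im[y0:y1,x0:x1],(w,int(w*(y1-y0)/(x1-x0))),interpolation=cv2.INTER_CUBIC)
L=f(b['img'],115,160,315,260,800)
R1=f(a['img'],180,175,280,250,400); R2=f(a['img'],180,235,280,295,400)[:300]
R2=f(a['img'],180,230,280,300,400)
o=np.vstack([f(b['img'],115,160,315,260,800)[:, :],np.hstack([f(a['img'],215,178,285,227,400),f(a['img'],180,245,250,294,400)])])
o=o[:680];print(o.shape)
cv2.imwrite('pics/c1.png',cv2.resize(o,None,fx=.88,fy=.88)[:,:,::-1])
E
```

```text
(680, 800, 3)
```

View pics/c1.png

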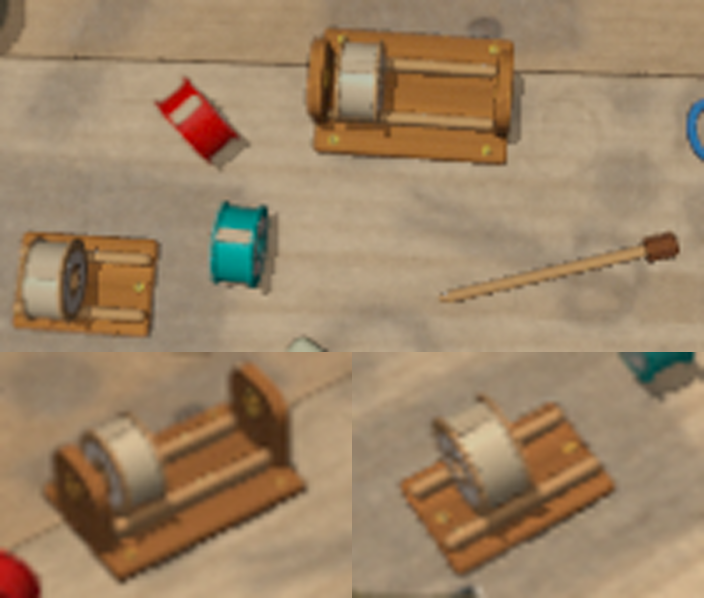

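```bash
python3 - <<'E'
from h import *
b=cam('top');N=lambda u,v:(115+u/3.52,160+v/3.52)
P=lambda n,u,v,z:print(n,onz(b,N(u,v),z).round(4))
for n,u,v in(('FL',313,150),('FR',506,163),('BR',514,42),('BL',325,28)):P('stand '+n,u,v,.008)
for n,u,v in(('FL',12,325),('FR',155,336),('BR',160,238),('BL',22,232)):P('rest '+n,u,v,.006)
P('spare rightflange c',75,278,.046)
P('loaded left top',345,80,.0855);P('loaded right top',381,82,.0855)
P('knob end',680,243,.01);P('shoulder',645,250,.01);P('nose',441,299,.004)
P('boardL top',320,80,.075);P('boardR top',509,85,.075)
c=cam('wrist');print(c['C'],c['R'].round(3).tolist(),c['camera_matrix'][0])
E
```

```text
stand FL [0.5382 0.1334 0.008 ]
stand FR [ 0.5321 -0.0235  0.008 ]
stand BR [ 0.6334 -0.0275  0.008 ]
stand BL [0.6405 0.129  0.008 ]
rest FL [0.3906 0.3661 0.006 ]
rest FR [0.3857 0.2513 0.006 ]
rest BR [0.4634 0.2528 0.006 ]
rest BL [0.4648 0.3647 0.006 ]
spare rightflange c [0.4273 0.3063 0.046 ]
loaded left top [0.5805 0.1018 0.0855]
loaded right top [0.5798 0.0745 0.0855]
knob end [ 0.4707 -0.1651  0.01  ]
shoulder [ 0.4643 -0.1369  0.01  ]
nose [0.4214 0.0257 0.004 ]
boardL top [0.5822 0.1221 0.075 ]
boardR top [ 0.5826 -0.0229  0.075 ]
[ 0.32171005 -0.57071318  0.38302999] [[0.38, -0.925, -0.001], [-0.885, -0.364, 0.292], [-0.27, -0.11, -0.957]] [309.01885923   0.         256.30970082]
```

The crop shows the cream spool alone on the low rest with no end boards, its bore at about (75,278). The stand holds the other spool at its left (+y) end. In the crop the axle's knob is at (660,247) and its nose at (441,299). The measured sizes match the description: stand 157x102, rest 113x77, axle nose-to-shoulder about 168 mm. Moving now.

Emit:
servo_tool:
  plan:
    - {"xyz":[38.6,-27.4,0],"twist":[0,0,24],"jaw":0}
    - {"xyz":[38.6,-27.4,0],"twist":[0,0,24],"jaw":0}
    - {"xyz":[38.6,-27.4,0],"twist":[0,0,24],"jaw":0}
    - {"xyz":[38.6,-27.4,0],"twist":[0,0,24],"jaw":0}
    - {"xyz":[38.6,-27.4,0],"twist":[0,0,24],"jaw":0}
    - {"xyz":[38.6,-27.4,0],"twist":[0,0,24],"jaw":0}
    - {"xyz":[38.6,-27.4,0],"twist":[0,0,24],"jaw":0}
    - {"xyz":[38.6,-27.4,0],"twist":[0,0,24],"jaw":0}
    - {"xyz":[38.6,-27.4,0],"twist":[0,0,24],"jaw":0}
    - {"xyz":[38.6,-27.4,0],"twist":[0,0,24],"jaw":0}
  newtons: 20

```text
time_s: 1.13
tool_pos: [0.4697, -0.2477, 0.4051]
tool_rot: [180.0, -0.0, -1.6]
force: [0.7, 0.5, -0.1]
grip_width: 0.087
grasp_force: 0.0
```

```bash
cat >> h.py <<'E'
def go(gp,yaw,tiltx=0,tilty=0):
    """tool-frame shift (cm) and twist (deg) that bring grasp point to gp, tool down at yaw (+ tool-frame tilts)"""
    o=env.get_obs(); R0=Rn.from_euler('xyz',o['tool_rot'],degrees=True)
    R1=Rn.from_euler('xyz',[180,0,yaw],degrees=True)*Rn.from_rotvec([tiltx,tilty,0],degrees=True)
    t=np.array(gp)-R1.apply([0,0,.164])
    d=R0.inv().apply(t-o['tool_pos'])*100; w=(R0.inv()*R1).as_rotvec(degrees=True)
    print('t',round(o['time_s'],2),'gp',(o['tool_pos']+R0.apply([0,0,.164])).round(4),'rot',o['tool_rot'].round(2),'F',o['force'].round(1),'w',round(o['grip_width'],4),round(o['grasp_force'],1),'xyz',d.round(2),'tw',w.round(2))
E
python3 -c "
from h import *
go([.427,.322,.2],-1.6);print(env.get_obs()['qpos'].round(0))"
```

```text
t 1.13 gp [ 0.4698 -0.2478  0.2411] rot [ 1.7996e+02 -3.0000e-02 -1.6200e+00] F [ 0.7  0.5 -0.1] w 0.087 0.0 xyz [ -5.88 -56.83   4.06] tw [ 0.04 -0.03 -0.02]
[ 42.   5. -18.  99.   2.  76. -68.]
```

Emit:
servo_tool:
  plan:
    - {"xyz":[0,-36,2],"twist":[0,0,0],"jaw":0.2}
    - {"xyz":[0,-36,2],"twist":[0,0,0],"jaw":0.2}
    - {"xyz":[0,-36,2],"twist":[0,0,0],"jaw":0.2}
    - {"xyz":[0,-36,2],"twist":[0,0,0],"jaw":0.2}
    - {"xyz":[0,-36,2],"twist":[0,0,0],"jaw":0.2}
    - {"xyz":[0,-36,2],"twist":[0,0,0],"jaw":0.2}
    - {"xyz":[0,-36,2],"twist":[0,0,0],"jaw":0.2}
    - {"xyz":[-5.9,-56.8,4],"twist":[0,0,0],"jaw":0.2}
    - {"xyz":[-5.9,-56.8,4],"twist":[0,0,0],"jaw":0.2}
    - {"xyz":[-5.9,-56.8,4],"twist":[0,0,0],"jaw":0.2}

```text
time_s: 1.97
tool_pos: [0.454, 0.1658, 0.3782]
tool_rot: [180.0, -0.1, -1.6]
force: [0.8, 0.7, -0.2]
grip_width: 0.0697
grasp_force: 0.0
```

```bash
python3 -c "
from h import *
go([.427,.322,.2],-1.6);print(env.get_obs()['qpos'].round(0))"
```

```text
t 1.97 gp [0.4541 0.1657 0.2142] rot [ 1.7998e+02 -6.0000e-02 -1.6200e+00] F [ 0.8  0.7 -0.2] w 0.0697 0.0 xyz [ -3.14 -15.54   1.41] tw [ 0.02 -0.06 -0.02]
[  19.    1.  -42.  107.    0.   73. -115.]
```

Emit:
servo_tool:
  plan:
    - {"xyz":[-3.1,-15.5,1.4],"twist":[0,0,0],"jaw":0.2}
    - {"xyz":[-3.1,-15.5,1.4],"twist":[0,0,0],"jaw":0.2}
    - {"xyz":[-3.1,-15.5,1.4],"twist":[0,0,0],"jaw":0.2}
    - {"xyz":[-3.1,-15.5,1.4],"twist":[0,0,0],"jaw":0.2}
    - {"xyz":[-3.1,-15.5,1.4],"twist":[0,0,0],"jaw":0.2}
    - {"xyz":[-3.1,-15.5,1.4],"twist":[0,0,0],"jaw":0.2}

```text
time_s: 2.47
tool_pos: [0.4268, 0.3218, 0.3639]
tool_rot: [-180.0, 0.1, -1.3]
force: [-0.5, -0.8, -0.3]
grip_width: 0.0699
grasp_force: 0.0
```

```bash
python3 -c "
from h import *
go([.427,.322,.2],-1.6);print(env.get_obs()['qpos'].round(0))
c=cam('wrist');save(c,'w1.png',s=1.4)
for X in([.427,.306,.046],[.427,.338,.046],[.427,.306,.079],[.427,.338,.079]):print(proj(c,X)*1.4)"
```

```text
t 2.47 gp [0.4266 0.3219 0.1999] rot [-1.7996e+02  7.0000e-02 -1.3000e+00] F [-0.5 -0.8 -0.3] w 0.0699 0.0 xyz [ 0.02 -0.02 -0.01] tw [-0.04  0.07  0.3 ]
[   6.   11.  -50.  101.    8.   72. -138.]
[380.98574878 262.06525447]
[335.90845332 263.0959245 ]
[383.49941729 275.52639272]
[333.25714915 276.66347628]
```

View pics/w1.png

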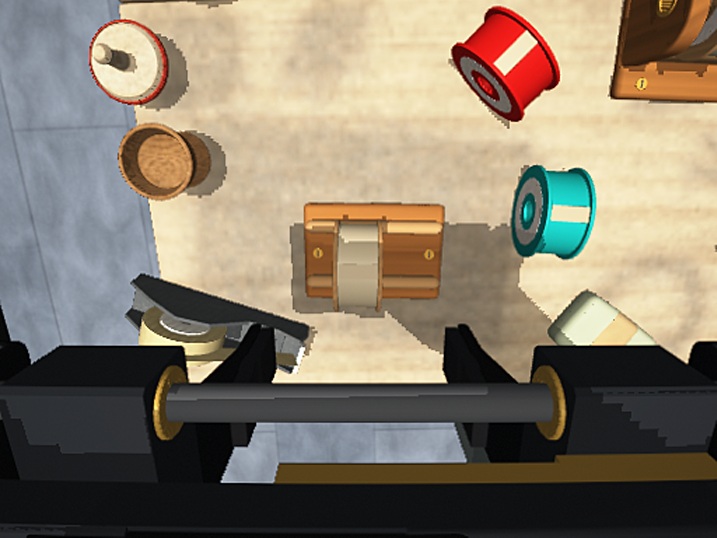

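The view shows the spare spool at (337–382, 222–310), where I predicted it. The tape dispenser's near end is at about (300,350), close to where the left finger comes down, so I'll check that clearance.

```bash
python3 - <<'E'
from h import *
c=cam('wrist');b=cam('top')
for p in((310,330),(292,372)):
  for z in(.0,.03):print('w',p,z,onz(c,np.array(p)/1.4,z).round(3))
for p in((183,412),(176,426),(110,382)):
  for z in(0.,.03):print('t',p,z,onz(b,np.array(p)*.64,z).round(3))
for p in((337,222),(382,222),(333,305),(384,305)):print('spool',p,onz(c,np.array(p)/1.4,.07).round(4))
im=c['img'].astype(int);hsv=cv2.cvtColor(c['img'],cv2.COLOR_RGB2HSV)
for y in(165,180,195,205):print(y,hsv[y,228:286:2,1].tolist())
E
```

```text
w (310, 330) 0.0 [0.357 0.363 0.   ]
w (310, 330) 0.03 [0.37  0.359 0.03 ]
w (292, 372) 0.0 [0.317 0.382 0.   ]
w (292, 372) 0.03 [0.334 0.376 0.03 ]
t (183, 412) 0.0 [0.359 0.369 0.   ]
t (183, 412) 0.03 [0.36  0.358 0.03 ]
t (176, 426) 0.0 [0.334 0.38  0.   ]
t (176, 426) 0.03 [0.335 0.368 0.03 ]
t (110, 382) 0.0 [0.408 0.508 0.   ]
t (110, 382) 0.03 [0.407 0.493 0.03 ]
spool (337, 222) [0.4617 0.3324 0.07  ]
spool (382, 222) [0.461  0.3039 0.07  ]
spool (333, 305) [0.4057 0.3374 0.07  ]
spool (384, 305) [0.4048 0.3032 0.07  ]
165 [140, 140, 138, 137, 137, 144, 67, 73, 71, 69, 69, 72, 70, 70, 71, 72, 70, 71, 71, 66, 141, 139, 137, 140, 115, 116, 116, 115, 116]
180 [182, 180, 180, 182, 138, 104, 69, 70, 69, 70, 69, 71, 70, 71, 69, 72, 72, 70, 70, 66, 148, 143, 182, 180, 179, 181, 179, 179, 181]
195 [181, 181, 181, 177, 140, 99, 72, 71, 71, 70, 71, 71, 71, 71, 71, 70, 70, 71, 71, 70, 148, 142, 181, 182, 181, 181, 181, 181, 181]
205 [136, 137, 136, 136, 140, 102, 69, 70, 70, 71, 71, 69, 70, 69, 69, 71, 70, 70, 70, 66, 146, 137, 135, 138, 138, 138, 138, 138, 137]
```

Emit:
servo_tool:
  plan:
    - {"xyz":[0,-0.1,4.1],"twist":[0,0,0],"jaw":0.2}
    - {"xyz":[0,-0.1,8.2],"twist":[0,0,0],"jaw":0.2}
    - {"xyz":[0,-0.1,12],"twist":[0,0,0.3],"jaw":0.2}
    - {"xyz":[0,-0.1,14.4],"twist":[0,0,0.3],"jaw":0.2}
    - {"xyz":[0,-0.1,14.4],"twist":[0,0,0.3],"jaw":0.2}
    - {"xyz":[0,-0.1,14.4],"twist":[0,0,0.3],"jaw":0.2}
    - {"xyz":[0,-0.1,14.4],"twist":[0,0,0.3],"jaw":1}
    - {"xyz":[0,-0.1,14.4],"twist":[0,0,0.3],"jaw":1}
    - {"xyz":[0,-0.1,14.4],"twist":[0,0,0.3],"jaw":1}
    - {"xyz":[0,-0.1,14.4],"twist":[0,0,0.3],"jaw":1}
  newtons: 20

```text
time_s: 3.45
tool_pos: [0.4288, 0.321, 0.2216]
tool_rot: [-179.9, -0.2, -1.9]
force: [0.5, -0.7, 0.8]
grip_width: 0.0508
grasp_force: 0.0
```

Emit:
servo_tool:
  plan:
    - {"xyz":[0,0,0],"twist":[0,0,0],"jaw":1}
    - {"xyz":[0,0,0],"twist":[0,0,0],"jaw":1}
    - {"xyz":[0,0,0],"twist":[0,0,0],"jaw":1}

```text
time_s: 3.7
tool_pos: [0.4283, 0.3212, 0.2206]
tool_rot: [-179.9, -0.1, -1.9]
force: [0.3, 1.2, 1.2]
grip_width: 0.0319
grasp_force: 20.0
```

```bash
python3 -c "
from h import *
go([.427,.323,.2],-2.4);print(env.get_obs()['qpos'].round(0))"
```

```text
t 3.7 gp [0.4285 0.3214 0.0566] rot [-1.7993e+02 -6.0000e-02 -1.9000e+00] F [0.3 1.2 1.2] w 0.0319 20.0 xyz [ -0.12  -0.19 -14.34] tw [-0.07 -0.06  0.5 ]
[   1.   21.  -47.  110.   18.   57. -146.]
```

Emit:
servo_tool:
  plan:
    - {"xyz":[0,0,-4],"twist":[0,0,0],"jaw":1}
    - {"xyz":[0,0,-8],"twist":[0,0,0],"jaw":1}
    - {"xyz":[1,2,-12],"twist":[0,0,0],"jaw":1}
    - {"xyz":[4,7,-14.3],"twist":[0,0,0],"jaw":1}
    - {"xyz":[16.6,28.5,-14.3],"twist":[0,0,0.5],"jaw":1}
    - {"xyz":[16.6,28.5,-14.3],"twist":[0,0,0.5],"jaw":1}
    - {"xyz":[16.6,28.5,-14.3],"twist":[0,0,0.5],"jaw":1}
    - {"xyz":[16.6,28.5,-14.3],"twist":[0,0,0.5],"jaw":1}
    - {"xyz":[16.6,28.5,-14.3],"twist":[0,0,0.5],"jaw":1}
    - {"xyz":[16.6,28.5,-14.3],"twist":[0,0,0.5],"jaw":1}
  newtons: 25

```text
time_s: 4.53
tool_pos: [0.5747, 0.0473, 0.3622]
tool_rot: [180.0, 0.0, -2.4]
force: [0.1, 1.0, -1.1]
grip_width: 0.0319
grasp_force: 25.0
```

Emit:
servo_tool:
  plan:
    - {"xyz":[0,0,0],"twist":[0,0,0],"jaw":1}
    - {"xyz":[0,0,0],"twist":[0,0,0],"jaw":1}
    - {"xyz":[0,0,0],"twist":[0,0,0],"jaw":1}

```text
time_s: 4.78
tool_pos: [0.574, 0.0496, 0.3617]
tool_rot: [-179.9, 0.1, -2.4]
force: [0.9, 0.1, -0.4]
grip_width: 0.0317
grasp_force: 25.0
```

```bash
python3 -c "
from h import *
go([.585,.031,.2],-2.4);print(env.get_obs()['qpos'].round(0))
c=cam('wrist');save(c,'w2.png',s=1.4)
Rz=Rn.from_euler('z',-2.4,degrees=True)
for p in([0,-73,75],[0,73,75],[52,-79,0],[52,79,0],[22,-67,26],[-22,-67,26]):print(p,(proj(c,Rz.apply(np.array(p)/1000)+[.586,.053,0])*1.4).round(0))"
```

```text
t 4.78 gp [0.5737 0.0498 0.1977] rot [-1.7995e+02  9.0000e-02 -2.4100e+00] F [ 0.9  0.1 -0.4] w 0.0317 25.0 xyz [ 1.18  1.82 -0.23] tw [-0.05  0.09 -0.01]
[  26.   15.  -39.   96.   10.   73. -107.]
[0, -73, 75] [468. 257.]
[0, 73, 75] [238. 258.]
[52, -79, 0] [457. 167.]
[52, 79, 0] [251. 167.]
[22, -67, 26] [446. 211.]
[-22, -67, 26] [442. 269.]
```

View pics/w2.png

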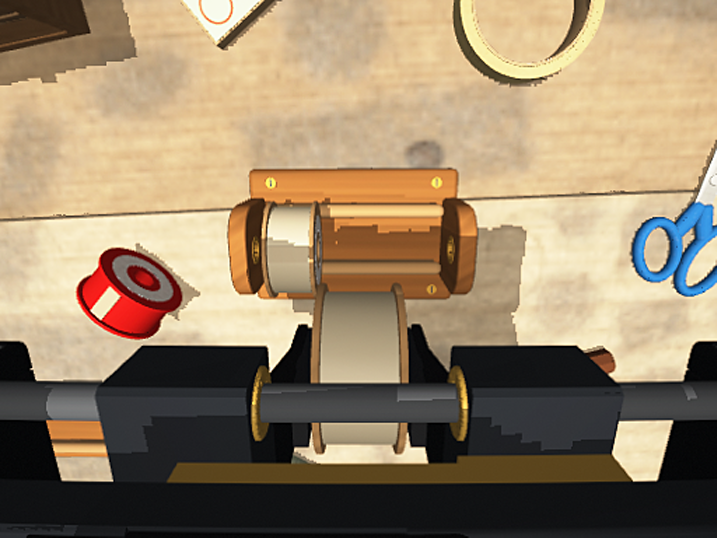

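The spare spool is held level at (315–405, 290–450). The stand's back edge is at row 169, columns 250–459, within 2 px of the prediction. The loaded spool's near flange is at column 320. Next I check the gap.

```bash
python3 - <<'E'
from h import *
c=cam('wrist');Rz=Rn.from_euler('z',-2.4,degrees=True);S=np.array([.586,.053,0])
st=lambda p,z:(Rz.inv().apply(onz(c,np.array(p)/1.4,z)-S)*1000).round(1)
print('plate',st((250,172),.01),st((459,170),.01));print('boards',st((229,245),.073),st((477,245),.073),st((440,245),.073))
print('loaded',st((321,245),.0825),st((264,240),.0825),'x-ext',st((290,201),.06),st((290,297),.06))
print('held',st((315,380),.22),st((406,380),.22))
go(Rz.apply([-.0,-.022,0])+S+[0,0,.13],-2.4)
E
```

```text
plate [48.8 78.5 10. ] [ 50.3 -77.4  10. ]
boards [ 7.3 79.6 73. ] [  7.4 -77.7  73. ] [  7.4 -54.2  73. ]
loaded [ 9.4 20.3 82.5] [12.5 55.  82.5] x-ext [33.4 41.6 60. ] [-32.3  44.6  60. ]
held [ -2.9  10.9 220. ] [ -2.8 -17.8 220. ]
t 4.88 gp [0.5735 0.0513 0.1981] rot [-1.7997e+02  4.0000e-02 -2.2400e+00] F [ 0.4 -0.4 -1. ] w 0.032 25.0 xyz [1.23 1.98 6.81] tw [-0.03  0.04  0.16]
```

Emit:
servo_tool:
  plan:
    - {"xyz":[1.2,2.1,2],"twist":[0,0,0.2],"jaw":1}
    - {"xyz":[1.2,2.1,4],"twist":[0,0,0.2],"jaw":1}
    - {"xyz":[1.2,2.1,6],"twist":[0,0,0.2],"jaw":1}
    - {"xyz":[1.2,2.1,6],"twist":[0,0,0.2],"jaw":1}
    - {"xyz":[1.2,2.1,6],"twist":[0,0,0.2],"jaw":1}
    - {"xyz":[1.2,2.1,6],"twist":[0,0,0.2],"jaw":1}

```text
time_s: 5.38
tool_pos: [0.5855, 0.0293, 0.3036]
tool_rot: [-180.0, -0.1, -2.5]
force: [0.8, 0.9, -0.4]
grip_width: 0.0318
grasp_force: 25.0
```

```bash
python3 - <<'E'
from h import *
go([.5855,.0298,.064],-2.4)
c=cam('wrist');save(c,'w3.png',s=1.4)
E
```

```text
t 5.38 gp [0.5858 0.0293 0.1396] rot [-1.7999e+02 -9.0000e-02 -2.4800e+00] F [ 0.8  0.9 -0.4] w 0.0318 25.0 xyz [-0.02 -0.05  7.56] tw [-0.01 -0.09 -0.08]
```

View pics/w3.png

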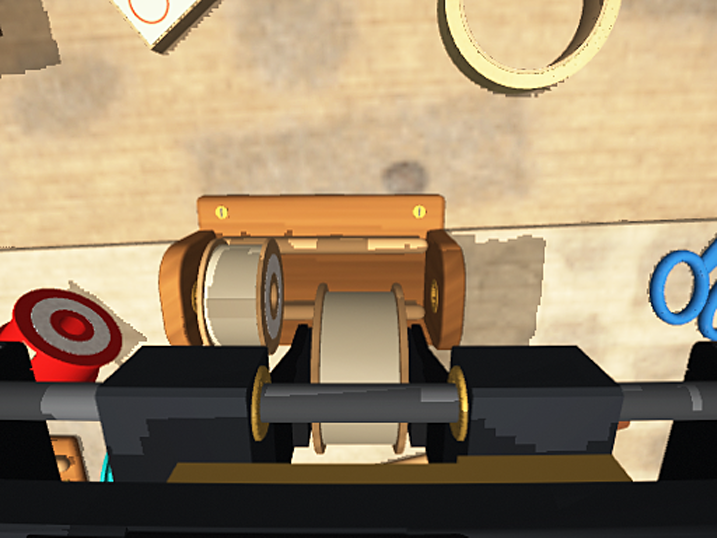

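The held spool at (313–408) sits between the loaded spool's near flange (col 283) and the right board (col 430), so I lower it.

Emit:
servo_tool:
  plan:
    - {"xyz":[0,0,2.5],"twist":[0,0,0],"jaw":1}
    - {"xyz":[0,0,5],"twist":[0,0,0],"jaw":1}
    - {"xyz":[0,0,6.5],"twist":[0,0,0],"jaw":1}
    - {"xyz":[0,0,7.2],"twist":[0,0,0],"jaw":1}
    - {"xyz":[0,0,7.6],"twist":[0,0,0],"jaw":1}
    - {"xyz":[0,0,7.6],"twist":[0,0,0],"jaw":1}
    - {"xyz":[0,0,7.6],"twist":[0,0,0],"jaw":1}

```text
time_s: 6.02
tool_pos: [0.5862, 0.0282, 0.2278]
tool_rot: [-180.0, -0.1, -2.6]
force: [0.5, 0.7, -1.7]
grip_width: 0.0322
grasp_force: 25.0
```

```bash
python3 - <<'E'
from h import *
go([.5855,.0298,.064],-2.4)
c=cam('wrist');b=cam('top')
o=np.hstack([cv2.resize(c['img'][120:330,80:400],(480,315)),cv2.resize(b['img'][155:215,195:270],(320,256),interpolation=cv2.INTER_CUBIC)[:,:].copy() if 0 else cv2.resize(b['img'][155:220,195:261],(320,315),interpolation=cv2.INTER_CUBIC)])
cv2.imwrite('pics/w4.png',o[:,:,::-1])
E
```

```text
t 6.02 gp [0.5866 0.0282 0.0638] rot [-1.7999e+02 -1.5000e-01 -2.5900e+00] F [ 0.5  0.7 -1.7] w 0.0322 25.0 xyz [-0.07 -0.16 -0.02] tw [-0.01 -0.15 -0.19]
```

View pics/w4.png

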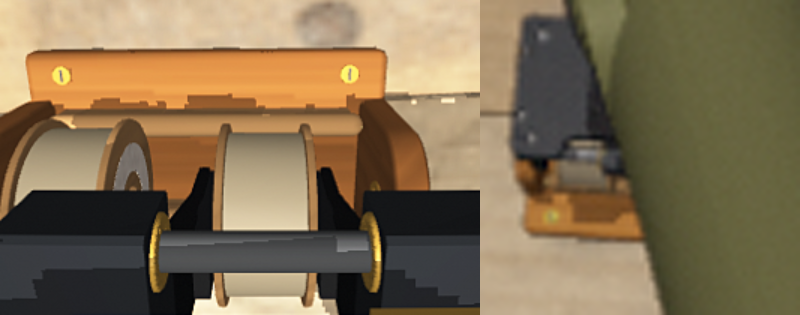

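The spool sits between the rails with room on both sides; its far rim is at (265,125). No contact yet, so I nudge down.

Emit:
servo_tool:
  plan:
    - {"xyz":[0,0,0.1],"twist":[0,0,0],"jaw":1}
    - {"xyz":[0,0,0.2],"twist":[0,0,0],"jaw":1}
    - {"xyz":[0,0,0.2],"twist":[0,0,0],"jaw":1}

```text
time_s: 6.37
tool_pos: [0.5869, 0.028, 0.2266]
tool_rot: [-180.0, -0.3, -2.6]
force: [2.0, 0.4, 6.4]
grip_width: 0.0318
grasp_force: 25.0
```

Emit:
servo_tool:
  plan:
    - {"xyz":[0,0,0],"twist":[0,0,0],"jaw":0.5}
    - {"xyz":[0,0,0],"twist":[0,0,0],"jaw":0.5}
    - {"xyz":[0,0,0],"twist":[0,0,0],"jaw":0.5}
    - {"xyz":[0,0,0],"twist":[0,0,0],"jaw":0.5}
    - {"xyz":[0,0,-2],"twist":[0,0,0],"jaw":0.5}
    - {"xyz":[0,0,-5],"twist":[0,0,0],"jaw":0.5}
    - {"xyz":[0,0,-9],"twist":[0,0,0],"jaw":0.5}
    - {"xyz":[0,0,-13],"twist":[0,0,0],"jaw":0.5}
    - {"xyz":[0,0,-13],"twist":[0,0,0],"jaw":0.5}

```text
time_s: 7.12
tool_pos: [0.5876, 0.0288, 0.3626]
tool_rot: [-180.0, -0.7, -2.6]
force: [1.5, -0.2, 2.0]
grip_width: 0.0431
grasp_force: 0.0
```

```bash
python3 - <<'E'
from h import *
kn=np.array([.467,-.148]);sh=np.array([.4643,-.1369]);no=np.array([.4214,.0257])
d=(no-sh)/np.linalg.norm(no-sh);print('axle yaw',np.degrees(np.arctan2(d[1],d[0])),'len',np.linalg.norm(no-sh))
print(env.get_obs()['qpos'].round(0))
go([.467,-.149,.19],15)
E
```

```text
axle yaw 104.779980742816 len 0.168164116267413
[  28.   16.  -39.   95.   10.   72. -106.]
t 7.12 gp [0.5897 0.0288 0.1986] rot [-179.98   -0.74   -2.6 ] F [ 1.5 -0.2  2. ] w 0.0431 0.0 xyz [-11.25  18.31   0.71] tw [  0.1   -0.74 -17.6 ]
```

Emit:
servo_tool:
  plan:
    - {"xyz":[-11.3,18.3,0],"twist":[0,0,-60],"jaw":0.3}
    - {"xyz":[-11.3,18.3,0],"twist":[0,0,-60],"jaw":0.3}
    - {"xyz":[-11.3,18.3,0],"twist":[0,0,-60],"jaw":0.3}
    - {"xyz":[-11.3,18.3,0],"twist":[0,0,-60],"jaw":0.3}
    - {"xyz":[-11.3,18.3,0],"twist":[0,0,-60],"jaw":0.3}
    - {"xyz":[-11.3,18.3,0],"twist":[0,0,-60],"jaw":0.3}
    - {"xyz":[-11.3,18.3,0],"twist":[0,0,-60],"jaw":0.3}
    - {"xyz":[-11.3,18.3,0],"twist":[0,0,-60],"jaw":0.3}
    - {"xyz":[-11.3,18.3,0],"twist":[0,0,-60],"jaw":0.3}

```text
time_s: 7.87
tool_pos: [0.4634, -0.1509, 0.354]
tool_rot: [-180.0, 0.0, 55.6]
force: [-0.4, 0.1, 0.1]
grip_width: 0.0607
grasp_force: 0.0
```

```bash
python3 - <<'E'
from h import *
print(env.get_obs()['qpos'].round(0))
go([.4676,-.1495,.14],104.8)
E
```

```text
[ 50.   2. -35. 108.   1.  70. -20.]
t 7.87 gp [ 0.4633 -0.1509  0.19  ] rot [-1.7999e+02  4.0000e-02  5.5630e+01] F [-0.4  0.1  0.1] w 0.0607 0.0 xyz [0.35 0.27 5.  ] tw [-2.000e-02  3.000e-02 -4.917e+01]
```

Emit:
servo_tool:
  plan:
    - {"xyz":[0.4,0.3,2],"twist":[0,0,-49.2],"jaw":0.4}
    - {"xyz":[0.4,0.3,3],"twist":[0,0,-49.2],"jaw":0.4}
    - {"xyz":[0.4,0.3,4],"twist":[0,0,-49.2],"jaw":0.4}
    - {"xyz":[0.4,0.3,5],"twist":[0,0,-49.2],"jaw":0.4}
    - {"xyz":[0.4,0.3,5],"twist":[0,0,-49.2],"jaw":0.4}
    - {"xyz":[0.4,0.3,5],"twist":[0,0,-49.2],"jaw":0.4}
    - {"xyz":[0.4,0.3,5],"twist":[0,0,-49.2],"jaw":0.4}
    - {"xyz":[0.4,0.3,5],"twist":[0,0,-49.2],"jaw":0.4}
    - {"xyz":[0.4,0.3,5],"twist":[0,0,-49.2],"jaw":0.4}

```text
time_s: 8.62
tool_pos: [0.4688, -0.1483, 0.304]
tool_rot: [-180.0, -0.0, 104.4]
force: [-0.7, -0.0, -0.2]
grip_width: 0.0518
grasp_force: 0.0
```

```bash
python3 - <<'E'
from h import *
print(env.get_obs()['qpos'].round(0))
go([.4676,-.1495,.14],104.8)
c=cam('wrist');save(c,'w5.png',s=1.4)
for X in([.4643,-.1369,.01],[.4709,-.162,.01],[.4214,.0257,.004]):print(proj(c,X)*1.4)
E
```

```text
[ 51.   6. -38. 111.   4.  64.  26.]
t 8.62 gp [ 0.4687 -0.1483  0.14  ] rot [-1.7998e+02 -1.0000e-02  1.0444e+02] F [-0.7 -0.  -0.2] w 0.0518 0.0 xyz [-0.09 -0.14  0.  ] tw [-0.02 -0.01 -0.36]
[357.0145295  254.42132558]
[357.30145013 292.2735383 ]
[354.62427967 -40.7037312 ]
```

View pics/w5.png

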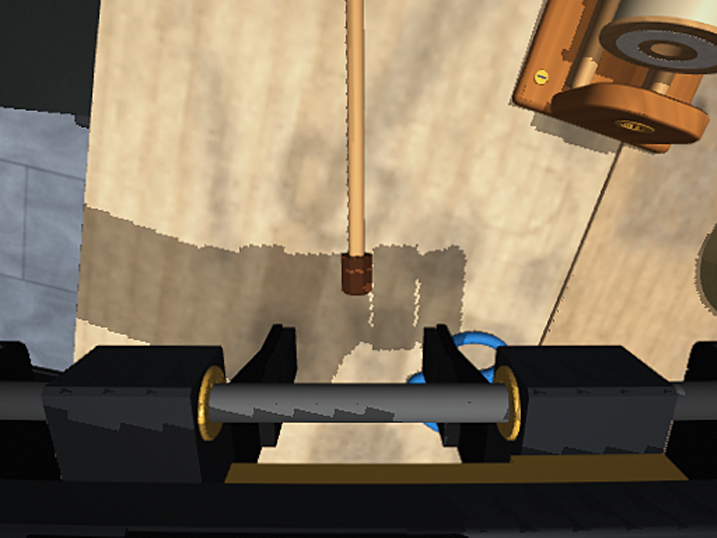

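The knob is at (342–372, 254–292) and the dowel runs straight up at column 356, matching the prediction. The blue scissors handle shows behind the right finger at (470,345), so I check that clearance.

```bash
python3 - <<'E'
from h import *
c=cam('wrist');o=env.get_obs();R0=Rn.from_euler('xyz',o['tool_rot'],degrees=True)
for p,z in(((457,350),.009),((410,380),.009),((470,335),.009),((357,254),.01),((356,0),.0065),((342,275),.01),((372,275),.01),((357,293),.01)):
  X=onz(c,np.array(p)/1.4,z);print(p,X.round(4),'tool mm',(R0.inv().apply(X-o['tool_pos'])*1000).round(1))
go([.4676,-.1495,.020],104.8)
E
```

```text
(457, 350) [ 0.5491 -0.1864  0.009 ] tool mm [-57.   68.3 295.1]
(410, 380) [ 0.524  -0.2173  0.009 ] tool mm [-80.6  36.2 295.1]
(470, 335) [ 0.5543 -0.1733  0.009 ] tool mm [-45.6  76.6 295.1]
(357, 254) [ 0.4643 -0.1367  0.01  ] tool mm [ 12.3  -1.4 294.1]
(356, 0) [0.4274 0.0054 0.0065] tool mm [159.2  -1.6 297.7]
(342, 275) [ 0.4583 -0.1529  0.01  ] tool mm [ -1.9 -11.3 294.1]
(372, 275) [ 0.4774 -0.148   0.01  ] tool mm [ -1.9   8.4 294.1]
(357, 293) [ 0.4709 -0.1626  0.01  ] tool mm [-14.4  -1.5 294.1]
t 8.72 gp [ 0.4688 -0.1483  0.1401] rot [-179.99   -0.    104.47] F [-0.3  0.5 -0.3] w 0.0519 0.0 xyz [-0.09 -0.15 12.01] tw [-0.01 -0.   -0.33]
```

Emit:
servo_tool:
  plan:
    - {"xyz":[-0.1,-0.15,4],"twist":[0,0,0],"jaw":0.4}
    - {"xyz":[-0.1,-0.15,8],"twist":[0,0,0],"jaw":0.4}
    - {"xyz":[-0.1,-0.15,10.5],"twist":[0,0,0],"jaw":0.4}
    - {"xyz":[-0.1,-0.15,12],"twist":[0,0,0],"jaw":0.4}
    - {"xyz":[-0.1,-0.15,12],"twist":[0,0,0],"jaw":0.4}
    - {"xyz":[-0.1,-0.15,12],"twist":[0,0,0],"jaw":0.4}

```text
time_s: 9.22
tool_pos: [0.4679, -0.1494, 0.1841]
tool_rot: [-180.0, -0.0, 104.5]
force: [0.7, -0.5, -0.3]
grip_width: 0.0523
grasp_force: 0.0
```

```bash
python3 - <<'E'
from h import *
go([.4676,-.1495,.020],104.45)
E
```

```text
t 9.22 gp [ 0.4679 -0.1494  0.0201] rot [-1.7998e+02 -2.0000e-02  1.0453e+02] F [ 0.7 -0.5 -0.3] w 0.0523 0.0 xyz [ 0.   -0.03  0.01] tw [-0.02 -0.02  0.08]
```

Emit:
servo_tool:
  plan:
    - {"xyz":[0,0,0],"twist":[0,0,0],"jaw":1}
    - {"xyz":[0,0,0],"twist":[0,0,0],"jaw":1}
    - {"xyz":[0,0,0],"twist":[0,0,0],"jaw":1}
    - {"xyz":[0,0,0],"twist":[0,0,0],"jaw":1}
    - {"xyz":[0,0,0],"twist":[0,0,0],"jaw":1}
    - {"xyz":[0,0,0],"twist":[0,0,0],"jaw":1}
    - {"xyz":[0,0,0],"twist":[0,0,0],"jaw":1}
  newtons: 55

```text
time_s: 9.8
tool_pos: [0.4677, -0.1497, 0.1844]
tool_rot: [-180.0, 0.0, 104.6]
force: [-0.2, 0.2, -0.1]
grip_width: 0.0189
grasp_force: 55.0
```

Emit:
servo_tool:
  plan:
    - {"xyz":[0,0,-1],"twist":[0,0,0],"jaw":1}
    - {"xyz":[0,0,-3],"twist":[0,0.9,0],"jaw":1}
    - {"xyz":[0,0,-6],"twist":[0,1.8,0],"jaw":1}
    - {"xyz":[0,0,-8],"twist":[0,1.8,0],"jaw":1}
    - {"xyz":[0,0,-9],"twist":[0,1.8,0],"jaw":1}
    - {"xyz":[0,0,-9],"twist":[0,1.8,0],"jaw":1}

```text
time_s: 10.3
tool_pos: [0.4687, -0.1499, 0.277]
tool_rot: [179.8, -1.6, 104.6]
force: [0.6, 0.0, -0.3]
grip_width: 0.0193
grasp_force: 55.0
```

```bash
python3 - <<'E'
from h import *
go([.56,-.24,.12],87.6,0,1.8)
c=cam('wrist');cv2.imwrite('pics/w6.png',c['img'][:,:,::-1])
hsv=cv2.cvtColor(c['img'],cv2.COLOR_RGB2HSV)
for X in([.5,-.1,.1],):pass
o=env.get_obs();R0=Rn.from_euler('xyz',o['tool_rot'],degrees=True)
# predicted axle points in tool frame: shoulder 13 mm ahead of gp, 10 mm below
Rt=Rn.from_rotvec([0,-1.8,0],degrees=True)
for s in(0,60,120,165):
  for e in (0,-2,2):
    a=R0.apply([.013+s/1e3*np.cos(np.radians(1.8+e)),0,.174+s/1e3*np.sin(np.radians(1.8+e))])+o['tool_pos'];print(s,e,a.round(4),proj(c,a).round(1))
E
```

```text
t 10.3 gp [ 0.4681 -0.1454  0.113 ] rot [179.8   -1.58 104.61] F [ 0.6  0.  -0.3] w 0.0193 55.0 xyz [-11.49   6.41  -0.99] tw [-0.3   0.19 17.  ]
0 0 [ 0.4636 -0.1322  0.1017] [254.6 231.8]
0 -2 [ 0.4636 -0.1322  0.1017] [254.6 231.8]
0 2 [ 0.4636 -0.1322  0.1017] [254.6 231.8]
60 0 [ 0.4485 -0.0741  0.1015] [254.3 117.3]
60 -2 [ 0.4485 -0.0742  0.1036] [254.3 117.4]
60 2 [ 0.4485 -0.0742  0.0994] [254.3 117.3]
120 0 [ 0.4334 -0.0161  0.1014] [253.9 -20.9]
120 -2 [ 0.4334 -0.0161  0.1056] [253.9 -24.7]
120 2 [ 0.4334 -0.0161  0.0972] [254.  -16.9]
165 0 [0.422  0.0275 0.1013] [ 253.7 -140.6]
165 -2 [0.422  0.0274 0.1071] [ 253.6 -151.4]
165 2 [0.4221 0.0274 0.0956] [ 253.8 -130.1]
```

Emit:
servo_tool:
  plan:
    - {"xyz":[-4,1,0],"twist":[0,0,0],"jaw":1}
    - {"xyz":[-8,3,0],"twist":[-0.2,0.2,6],"jaw":1}
    - {"xyz":[-11.2,5.5,0],"twist":[-0.3,0.2,12],"jaw":1}
    - {"xyz":[-11.2,7.9,0],"twist":[-0.3,0.2,17],"jaw":1}
    - {"xyz":[-11.2,7.9,0],"twist":[-0.3,0.2,17],"jaw":1}
    - {"xyz":[-11.2,7.9,0],"twist":[-0.3,0.2,17],"jaw":1}
    - {"xyz":[-11.2,7.9,0],"twist":[-0.3,0.2,17],"jaw":1}

```text
time_s: 10.93
tool_pos: [0.5716, -0.2374, 0.2687]
tool_rot: [-179.5, -2.0, 87.7]
force: [0.1, 0.3, -0.2]
grip_width: 0.0193
grasp_force: 55.0
```

```bash
python3 - <<'E'
from h import *
print(env.get_obs()['qpos'].round(0))
go([.574,-.233,.0625],87.6,0,1.8)
a=cam('scene');b=cam('top')
for c in(a,b):
  for X in([.575,-.220,.10],[.582,-.05,.10],[.586,-.025,.0525]):print(proj(c,X).round(1))
pa=proj(a,[.582,-.06,.09]).astype(int);pb=proj(b,[.582,-.06,.09]).astype(int)
f=lambda i,p:cv2.resize(i[p[1]-45:p[1]+45,p[0]-60:p[0]+60],(400,300),interpolation=cv2.INTER_CUBIC)
print(pa,pb);cv2.imwrite('pics/w7.png',np.hstack([f(a['img'],pa),f(b['img'],pb)])[:,:,::-1])
E
```

```text
[ 47.  24. -32.  95.  12.  65.   9.]
t 10.93 gp [ 0.5705 -0.2315  0.1048] rot [-179.53   -2.04   87.7 ] F [ 0.1  0.3 -0.2] w 0.0193 55.0 xyz [-0.22  0.26  4.23] tw [-0.47 -0.24  0.1 ]
[311.  156.2]
[273.2 173.3]
[266.9 185.5]
[334.1 187.2]
[270.1 182.7]
[260.2 184.7]
[275 174] [273 183]
```

View pics/w7.png

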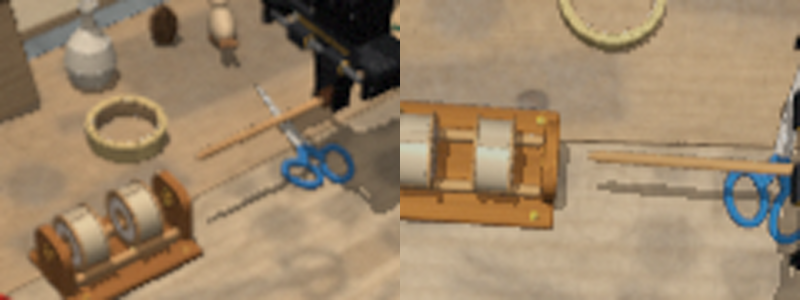

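Both spools are upright in the cradle (scene crop 80,235 and 133,208). The axle's nose is at (198,156) in the scene crop and (590,155) in the top crop. Now measuring the dowel's line.

```bash
cat >> h.py <<'E'
def dowel(c,name,A,B,n=40,hw=7,z0=None):
    """centres of the dowel across the predicted image line A->B, by difference from the first picture"""
    bg=cv2.resize(cv2.imread('pics/'+name)[:,:,::-1],(512,384),interpolation=cv2.INTER_AREA).astype(float)
    # chroma difference resists shadow: use sat
    a,b=np.array(A,float),np.array(B,float);t=(b-a)/np.linalg.norm(b-a);nn=np.array([-t[1],t[0]])
    cur=cv2.cvtColor(c['img'],cv2.COLOR_RGB2HSV)[:,:,1].astype(np.float32);bgs=cv2.cvtColor(bg.astype(np.uint8),cv2.COLOR_RGB2HSV)[:,:,1].astype(np.float32)
    s=np.arange(-hw,hw+.01,.25);out=[]
    for k in np.linspace(0,1,n):
        p=a+(b-a)*k+s[:,None]*nn;m=p.astype(np.float32)[None]
        v=(cv2.remap(cur,m[...,0],m[...,1],1)-cv2.remap(bgs,m[...,0],m[...,1],1))[0]
        w=np.clip(v-15,0,None);out.append([k,(w*s).sum()/w.sum() if w.sum()>60 else np.nan,w.max()])
    o=np.array(out);return o,a,b,nn
def axle(a,b,S0,S1):
    """dowel line from both views; S0,S1 = predicted shoulder, nose (world)"""
    L=[]
    for c,n in((a,'s0.png'),(b,'t0.png')):
        o,A,B,nn=dowel(c,n,proj(c,S0),proj(c,S1))
        g=np.isfinite(o[:,1])&(o[:,0]>.3)
        q=np.polyfit(o[g,0],o[g,1],1)
        r=o[:,1]-np.polyval(q,o[:,0]);g&=np.abs(r)<.7;q=np.polyfit(o[g,0],o[g,1],1)
        print(n,'pts',g.sum(),'fit',q.round(2),'rms',np.nanstd(r[g]).round(2),'kmax',o[g,0].max().round(2))
        L.append([A+(B-A)*k+nn*np.polyval(q,k) for k in(0.3,1.)])
    # plane intersection: each image line -> plane through camera
    P=[]
    for c,l in zip((a,b),L):
        n=np.cross(ray(c,l[0]),ray(c,l[1]));n/=np.linalg.norm(n);P.append((n,n@c['C']))
    d=np.cross(P[0][0],P[1][0]);d/=np.linalg.norm(d)*np.sign(d@(np.array(S1)-S0))
    def at(y): return np.linalg.solve([P[0][0],P[1][0],[0,1,0]],[P[0][1],P[1][1],y])
    print('dir yaw',np.degrees(np.arctan2(d[1],d[0])).round(2),'pitch up',np.degrees(np.arcsin(d[2])).round(2),'at nose y',at(S1[1]).round(4),'pred',np.round(S1,4))
E
python3 - <<'E'
from h import *
a=cam('scene');b=cam('top')
print('nose tri',tri(a,(274.4,175.8),b,(270,184.5)))
o=env.get_obs();R0=Rn.from_euler('xyz',o['tool_rot'],degrees=True)
X=lambda s:R0.apply([.013+s*np.cos(np.radians(1.8)),0,.174+s*np.sin(np.radians(1.8))])+o['tool_pos']
axle(a,b,X(0),X(.17))
print(X(0),X(.17))
E
```

```text
nose tri [ 0.57830434 -0.05105258  0.09080618]
s0.png pts 27 fit [ 0.02 -0.91] rms 0.09 kmax 0.97
t0.png pts 28 fit [-0.14  0.24] rms 0.09 kmax 1.0
dir yaw 87.81 pitch up 0.46 at nose y [ 0.5801 -0.0493  0.0911] pred [ 0.5785 -0.0493  0.0975]
[ 0.57138374 -0.21918888  0.09711428] [ 0.57845003 -0.04933622  0.0974941 ]
```

```bash
python3 - <<'E'
from h import *
import h
a=cam('scene');b=cam('top')
# swap: background=current, picture=first -> axle at rest (known height) gives camera bias
ia,ib=a['img'].copy(),b['img'].copy()
first={n:cv2.resize(cv2.imread('pics/'+n)[:,:,::-1],(512,384),interpolation=cv2.INTER_AREA) for n in('s0.png','t0.png')}
cv2.imwrite('pics/s1.png',ia[:,:,::-1]);cv2.imwrite('pics/t1.png',ib[:,:,::-1])
a['img']=first['s0.png'];b['img']=first['t0.png']
real=cv2.imread;cv2.imread=lambda p:real(p.replace('0.png','1.png'))
sh=np.array([.4643,-.1369,.01]);d=np.array([np.cos(np.radians(104.5))*.9995,np.sin(np.radians(104.5))*.9995,-.0314])
axle(a,b,sh,sh+.17*d)
cv2.imread=real
E
```

```text
s0.png pts 27 fit [-0.06 -0.69] rms 0.04 kmax 0.97
t0.png pts 28 fit [-0.25  0.39] rms 0.09 kmax 1.0
dir yaw 104.79 pitch up -1.24 at nose y [ 0.4225  0.0276 -0.0027] pred [0.4218 0.0276 0.0047]
```

The at-rest axle shows the scene and top cameras read about 7 mm low with a 0.55° pitch bias. Corrected for that, the held axle is level and lies where the arm predicts. Next I locate the eyelet from the close wrist picture w5, at (633,127).

```bash
python3 - <<'E'
from h import *
c=cam('wrist');o=env.get_obs()
R0=Rn.from_euler('xyz',o['tool_rot'],degrees=True).as_matrix()
Rtc=c['R']@R0; Ct=R0.T@(c['C']-o['tool_pos'])      # fixed mount
def at(pos,rot):
    R1=Rn.from_euler('xyz',rot,degrees=True).as_matrix();k=dict(c);k['R']=Rtc@R1.T;k['C']=np.array(pos)+R1@Ct;k['t']=-k['R']@k['C'];return k
k=at([.4688,-.1483,.3041],[-180,0,104.46])
im=cv2.imread('pics/w5.png');hsv=cv2.cvtColor(im,cv2.COLOR_BGR2HSV)[105:148,600:665]
m=((hsv[...,0]>18)&(hsv[...,0]<32)&(hsv[...,1]>110)&(hsv[...,2]>70)).astype(np.uint8)
ys,xs=np.nonzero(m);print(len(xs),xs.min()+600,xs.max()+600,ys.min()+105,ys.max()+105,xs.mean()+600,ys.mean()+105)
for p in((633,127),(600+(xs.min()+xs.max())/2,105+(ys.min()+ys.max())/2)):
    print(p,onz(k,np.array(p)/1.4,.0525).round(4))
print('axle check',onz(k,np.array((357,254))/1.4,.01))
for s in '\n'.join(''.join('#' if v else '.' for v in r[15:55]) for r in m[8:36:2]).split('\n'):print(s)
k=at([.574,.0496,.3617],[-179.95,.09,-2.41])
im=cv2.imread('pics/w2.png');H=cv2.cvtColor(im,cv2.COLOR_BGR2HSV)
for nm,(x0,x1,y0,y1) in dict(R=(440,460,225,275),L=(247,262,225,275)).items():
    h=H[y0:y1,x0:x1];m=(h[...,0]>19)&(h[...,0]<32)&(h[...,1]>110)&(h[...,2]>60);ys,xs=np.nonzero(m)
    if len(xs):p=(x0+(xs.min()+xs.max())/2,y0+(ys.min()+ys.max())/2);print(nm,len(xs),p,onz(k,np.array(p)/1.4,.0525).round(4))
E
```

```text
22 617 652 121 131 631.6818181818181 126.22727272727272
(633, 127) [ 0.5818 -0.0267  0.0525]
(np.float64(634.5), np.float64(126.0)) [ 0.5823 -0.0261  0.0525]
axle check [ 0.46431546 -0.13678065  0.01      ]
........................................
........................................
........................................
........................................
..##....................................
........................................
................#.......................
..........###..#........................
........................................
..........................#..........#..
........................................
........................................
........................................
........................................
```

Emit:
servo_tool:
  plan:
    - {"xyz":[-0.1,0.28,1.5],"twist":[0,0,0.1],"jaw":1}
    - {"xyz":[-0.2,0.28,3],"twist":[0,0,0.1],"jaw":1}
    - {"xyz":[-0.27,0.28,4.46],"twist":[0,0,0.1],"jaw":1}
    - {"xyz":[-0.27,0.28,4.46],"twist":[0,0,0.1],"jaw":1}
    - {"xyz":[-0.27,0.28,4.46],"twist":[0,0,0.1],"jaw":1}
    - {"xyz":[-0.27,0.28,4.46],"twist":[0,0,0.1],"jaw":1}

```text
time_s: 11.78
tool_pos: [0.5752, -0.2392, 0.2261]
tool_rot: [-179.7, -2.0, 87.5]
force: [-0.3, 0.1, -0.8]
grip_width: 0.0194
grasp_force: 55.0
```

```bash
cat >> h.py <<'E'
def st():
    """held axle in the stand frame at the outer face: x(mm),z(mm) of shoulder and nose about hole line, y of nose"""
    o=env.get_obs();R0=Rn.from_euler('xyz',o['tool_rot'],degrees=True);H=np.array([.5824,-.0255,.0525])
    X=lambda s:Rn.from_euler('z',2.4,degrees=True).apply(R0.apply([.013+s*np.cos(np.radians(1.9)),0,.174+s*np.sin(np.radians(1.9))])+o['tool_pos']-H)*1000
    print('shoulder',X(0).round(1),'nose',X(.17).round(1),'rot',o['tool_rot'].round(2),'F',o['force'].round(1),'T',o['wrist_torque'].round(2),'t',o['time_s'])
E
python3 - <<'E'
from h import *
st()
a=cam('scene');b=cam('top')
f=lambda i,p:cv2.resize(i[p[1]-45:p[1]+45,p[0]-60:p[0]+60],(400,300),interpolation=cv2.INTER_CUBIC)
p=[proj(c,[.582,-.06,.05]).astype(int) for c in(a,b)]
o=env.get_obs();R0=Rn.from_euler('xyz',o['tool_rot'],degrees=True)
X=lambda s:R0.apply([.013+s*np.cos(np.radians(1.9)),0,.174+s*np.sin(np.radians(1.9))])+o['tool_pos']
axle(a,b,X(0),X(.17))
E
```

```text
shoulder [   1.  -194.8    0.2] nose [  1.2 -24.8   0.4] rot [-179.74   -1.97   87.52] F [-0.3  0.1 -0.8] T [-0.07 -0.09  0.  ] t 11.7833
s0.png pts 25 fit [ 0.07 -0.87] rms 0.17 kmax 0.97
t0.png pts 27 fit [-0.4   0.54] rms 0.11 kmax 1.0
dir yaw 88.08 pitch up 0.85 at nose y [ 0.5848 -0.0506  0.0472] pred [ 0.583  -0.0506  0.0535]
```

Emit:
servo_tool:
  plan:
    - {"xyz":[0,-0.15,0.1],"twist":[0,0,0],"jaw":1}
    - {"xyz":[0.5,-0.15,0.12],"twist":[0,0,0],"jaw":1}
    - {"xyz":[1.5,-0.15,0.15],"twist":[0,0,0],"jaw":1}
    - {"xyz":[2.5,-0.15,0.19],"twist":[0,0,0],"jaw":1}
    - {"xyz":[3.2,-0.15,0.21],"twist":[0,0,0],"jaw":1}
    - {"xyz":[4,-0.15,0.24],"twist":[0,0,0],"jaw":1}
    - {"xyz":[4,-0.15,0.24],"twist":[0,0,0],"jaw":1}
    - {"xyz":[4,-0.15,0.24],"twist":[0,0,0],"jaw":1}

```text
time_s: 12.55
tool_pos: [0.5754, -0.1982, 0.2252]
tool_rot: [-179.7, -1.9, 87.6]
force: [0.4, 0.2, -1.4]
grip_width: 0.019
grasp_force: 55.0
```

```bash
python3 - <<'E'
from h import *
st()
a=cam('scene');b=cam('top')
f=lambda i,p:cv2.resize(i[p[1]-36:p[1]+36,p[0]-48:p[0]+48],(400,300),interpolation=cv2.INTER_CUBIC)
p=[proj(c,[.582,-.02,.05]).astype(int) for c in(a,b)]
cv2.imwrite('pics/w8.png',np.hstack([f(a['img'],p[0]),f(b['img'],p[1])])[:,:,::-1])
E
```

```text
shoulder [  -0.5 -153.9   -0.7] nose [-0.6 16.1 -0.6] rot [-179.75   -1.95   87.61] F [ 0.4  0.2 -1.4] T [-0.09 -0.11 -0.03] t 12.55
```

View pics/w8.png

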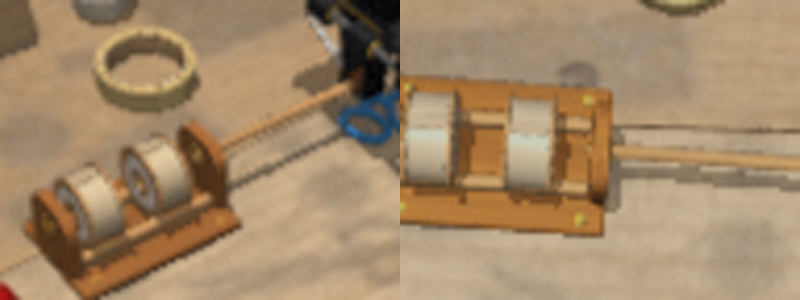

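The nose is inside the near eyelet with no contact force: the dowel ends at the board in both views, and the nose is 16 mm past the face. I advance stepwise on force and position.

Emit:
servo_tool:
  plan:
    - {"xyz":[1,0,0.03],"twist":[0,0,0],"jaw":1}
    - {"xyz":[2,0,0.07],"twist":[0,0,0],"jaw":1}
    - {"xyz":[3,0,0.1],"twist":[0,0,0],"jaw":1}
    - {"xyz":[4,0,0.14],"twist":[0,0,0],"jaw":1}
    - {"xyz":[5,0,0.17],"twist":[0,0,0],"jaw":1}
    - {"xyz":[5,0,0.17],"twist":[0,0,0],"jaw":1}
    - {"xyz":[5,0,0.17],"twist":[0,0,0],"jaw":1}

```text
time_s: 13.23
tool_pos: [0.5775, -0.148, 0.2252]
tool_rot: [-179.7, -2.0, 87.6]
force: [-0.4, -0.2, -0.1]
grip_width: 0.0192
grasp_force: 55.0
```

```bash
python3 - <<'E'
from h import *
st()
E
```

```text
shoulder [  -0.6 -103.7   -0.8] nose [-0.7 66.3 -0.6] rot [-179.74   -1.95   87.63] F [-0.4 -0.2 -0.1] T [-0.14 -0.05  0.04] t 13.2333
```

Emit:
servo_tool:
  plan:
    - {"xyz":[1,0,0.03],"twist":[0,0,0],"jaw":1}
    - {"xyz":[2,0,0.07],"twist":[0,0,0],"jaw":1}
    - {"xyz":[3,0,0.1],"twist":[0,0,0],"jaw":1}
    - {"xyz":[4,0,0.14],"twist":[0,0,0],"jaw":1}
    - {"xyz":[5,0,0.17],"twist":[0,0,0],"jaw":1}
    - {"xyz":[5,0,0.17],"twist":[0,0,0],"jaw":1}
    - {"xyz":[5,0,0.17],"twist":[0,0,0],"jaw":1}

```text
time_s: 13.82
tool_pos: [0.5796, -0.0981, 0.2252]
tool_rot: [-179.7, -2.0, 87.6]
force: [-0.2, -0.5, -1.1]
grip_width: 0.0191
grasp_force: 55.0
```

```bash
python3 - <<'E'
from h import *
st()
E
```

```text
shoulder [ -0.6 -53.7  -0.8] nose [ -0.7 116.3  -0.6] rot [-179.74   -1.96   87.63] F [-0.2 -0.5 -1.1] T [-0.1  -0.18 -0.04] t 13.8167
```

Emit:
servo_tool:
  plan:
    - {"xyz":[1,0,0.03],"twist":[0,0,0],"jaw":1}
    - {"xyz":[2,0,0.07],"twist":[0,0,0],"jaw":1}
    - {"xyz":[3,0,0.1],"twist":[0,0,0],"jaw":1}
    - {"xyz":[3.7,0,0.13],"twist":[0,0,0],"jaw":1}
    - {"xyz":[3.7,0,0.13],"twist":[0,0,0],"jaw":1}
    - {"xyz":[3.7,0,0.13],"twist":[0,0,0],"jaw":1}

```text
time_s: 14.32
tool_pos: [0.5812, -0.0614, 0.2251]
tool_rot: [-179.7, -2.0, 87.6]
force: [-0.5, -0.5, -1.5]
grip_width: 0.0192
grasp_force: 55.0
```

```bash
python3 - <<'E'
from h import *
st()
E
```

```text
shoulder [ -0.5 -17.   -0.8] nose [ -0.5 153.   -0.7] rot [-179.74   -1.96   87.6 ] F [-0.5 -0.5 -1.5] T [-0.11 -0.14 -0.03] t 14.3167
```

Emit:
servo_tool:
  plan:
    - {"xyz":[0.5,0,0.02],"twist":[0,0,0],"jaw":1}
    - {"xyz":[1,0,0.03],"twist":[0,0,0],"jaw":1}
    - {"xyz":[1.4,0,0.05],"twist":[0,0,0],"jaw":1}
    - {"xyz":[1.5,0,0.05],"twist":[0,0,0],"jaw":1}
    - {"xyz":[1.5,0,0.05],"twist":[0,0,0],"jaw":1}

```text
time_s: 14.73
tool_pos: [0.5818, -0.0467, 0.2251]
tool_rot: [-179.7, -2.0, 87.6]
force: [0.2, 1.0, -0.0]
grip_width: 0.0192
grasp_force: 55.0
```

Emit:
servo_tool:
  plan:
    - {"xyz":[0.1,0,0],"twist":[0,0,0],"jaw":1}
    - {"xyz":[0.15,0,0],"twist":[0,0,0],"jaw":1}
    - {"xyz":[0.15,0,0],"twist":[0,0,0],"jaw":1}

```text
time_s: 14.98
tool_pos: [0.5819, -0.0459, 0.2251]
tool_rot: [-179.7, -2.0, 87.5]
force: [0.1, -0.9, -0.5]
grip_width: 0.0193
grasp_force: 55.0
```

```bash
python3 - <<'E'
from h import *
st()
E
```

```text
shoulder [-0.5 -1.4 -0.8] nose [ -0.2 168.6  -0.7] rot [-179.73   -1.95   87.5 ] F [ 0.1 -0.9 -0.5] T [-0.01 -0.12 -0.05] t 14.9833
```

Emit:
servo_tool:
  plan:
    - {"xyz":[0.1,0,0],"twist":[0,0,0],"jaw":1}
    - {"xyz":[0.15,0,0],"twist":[0,0,0],"jaw":1}
    - {"xyz":[0.15,0,0],"twist":[0,0,0],"jaw":1}
    - {"xyz":[0.15,0,0],"twist":[0,0,0],"jaw":1}

```text
time_s: 15.32
tool_pos: [0.5819, -0.0445, 0.2251]
tool_rot: [-179.7, -1.9, 87.5]
force: [0.9, -1.5, -0.3]
grip_width: 0.0193
grasp_force: 55.0
```

Emit:
servo_tool:
  plan:
    - {"xyz":[0.1,0,0],"twist":[0,0,0],"jaw":1}
    - {"xyz":[0.15,0,0],"twist":[0,0,0],"jaw":1}
    - {"xyz":[0.15,0,0],"twist":[0,0,0],"jaw":1}
    - {"xyz":[0.15,0,0],"twist":[0,0,0],"jaw":1}

```text
time_s: 15.65
tool_pos: [0.5819, -0.0441, 0.2252]
tool_rot: [-179.7, -1.8, 87.5]
force: [0.0, -5.7, -0.8]
grip_width: 0.0193
grasp_force: 55.0
```

```bash
python3 - <<'E'
from h import *
st()
E
```

```text
shoulder [-0.5 -0.  -0.8] nose [ -0. 170.  -1.] rot [-179.73   -1.85   87.45] F [ 0.  -5.7 -0.8] T [-1.24 -0.04 -0.  ] t 15.65
```

Emit:
servo_tool:
  plan:
    - {"xyz":[0.1,0,0],"twist":[0,0,0],"jaw":1}
    - {"xyz":[0.2,0,0],"twist":[0,0,0],"jaw":1}
    - {"xyz":[0.2,0,0],"twist":[0,0,0],"jaw":1}
    - {"xyz":[0.2,0,0],"twist":[0,0,0],"jaw":1}

```text
time_s: 15.98
tool_pos: [0.582, -0.0437, 0.2252]
tool_rot: [-179.7, -1.7, 87.4]
force: [-0.7, -8.3, -0.9]
grip_width: 0.0192
grasp_force: 55.0
```

```bash
python3 - <<'E'
from h import *
st()
# knob's shoulder and board top edge in the wrist view: red-brown knob mask extents
E
```

```text
shoulder [-0.5  0.  -0.8] nose [ 1.0e-01  1.7e+02 -1.4e+00] rot [-179.71   -1.72   87.38] F [-0.7 -8.3 -0.9] T [-1.91  0.02  0.06] t 15.9833
```

Emit:
servo_tool:
  plan:
    - {"xyz":[0,0,0],"twist":[0,0,0],"jaw":0.5}
    - {"xyz":[0,0,0],"twist":[0,0,0],"jaw":0.5}
    - {"xyz":[0,0,0],"twist":[0,0,0],"jaw":0.5}
    - {"xyz":[0,0,0],"twist":[0,0,0],"jaw":0.5}
    - {"xyz":[0,0,-1.5],"twist":[0,0,0],"jaw":0.5}
    - {"xyz":[0,0,-4],"twist":[0,0,0],"jaw":0.5}
    - {"xyz":[0,0,-8],"twist":[0,0,0],"jaw":0.5}
    - {"xyz":[-4,0,-12],"twist":[0,0,0],"jaw":0.5}
    - {"xyz":[-8,0,-14],"twist":[0,0,0],"jaw":0.5}
    - {"xyz":[-8,0,-14],"twist":[0,0,0],"jaw":0.5}

```text
time_s: 16.82
tool_pos: [0.5798, -0.1286, 0.3665]
tool_rot: [179.9, -1.8, 87.4]
force: [0.3, -1.9, 0.1]
grip_width: 0.0433
grasp_force: 0.0
```

```bash
python3 - <<'E'
from h import *
o=env.get_obs();print(o['tool_pos'],o['grip_width'],o['force'])
c=cam('wrist');hsv=cv2.cvtColor(c['img'],cv2.COLOR_RGB2HSV)
H=np.array([.5824,-.0255]);d=np.array([.0419,.9991])
for s in(-26,0,12,60):
    q=H+d*s/1e3;print(s,'axis z.0525',proj(c,[*q,.0525]).round(1),'top edge z.0625',proj(c,[*q,.0625]).round(1),'z.075',proj(c,[*q,.075]).round(1))
u0,v0=proj(c,[*(H-d*.013),.0625]).astype(int)
for v in range(v0-40,v0+41,2):
    print(v,hsv[v,u0-1:u0+2].mean(0).round().astype(int), (onz(c,(u0,v),.0625)[1]-H[1]).round(4))
E
```

```text
[ 0.57980645 -0.12858239  0.36653083] 0.04328345970259603 [ 0.25980829 -1.93041979  0.08953931]
-26 axis z.0525 [253.6 118.2] top edge z.0625 [253.5 118.3] z.075 [253.4 118.5]
0 axis z.0525 [253.4  88.7] top edge z.0625 [253.3  87.8] z.075 [253.2  86.6]
12 axis z.0525 [253.3  74.7] top edge z.0625 [253.2  73.3] z.075 [253.1  71.3]
60 axis z.0525 [252.9  15.8] top edge z.0625 [252.8  12.1] z.075 [252.7   7.1]
63 [ 18 125 238] 0.0203
65 [ 18 125 238] 0.0187
67 [ 18 125 239] 0.0171
69 [ 19 125 239] 0.0155
71 [ 19 121 253] 0.0138
73 [ 13 188 159] 0.0122
75 [ 14 177 224] 0.0106
77 [ 14 177 224] 0.0089
79 [ 14 178 225] 0.0073
81 [ 14 178 223] 0.0057
83 [ 14 178 220] 0.004
85 [ 14 180 218] 0.0024
87 [ 14 176  42] 0.0007
89 [ 16 183 113] -0.001
91 [ 10 175  97] -0.0026
93 [ 11 175 140] -0.0043
95 [ 11 174 139] -0.006
97 [ 11 176 139] -0.0077
99 [ 11 175 139] -0.0094
101 [ 11 173 140] -0.0111
103 [ 10 174 142] -0.0128
105 [ 11 175 142] -0.0145
107 [ 10 175 142] -0.0162
109 [ 10 174 142] -0.0179
111 [ 10 175 141] -0.0196
113 [ 10 174 141] -0.0213
115 [ 11 174 124] -0.0231
117 [ 10 185  99] -0.0248
119 [ 18  83 132] -0.0265
121 [ 18  84 144] -0.0283
123 [ 17  87 139] -0.03
125 [ 18  81 203] -0.0318
127 [ 19  72 231] -0.0335
129 [ 19  71 230] -0.0353
131 [ 20  70 230] -0.0371
133 [ 20  68 234] -0.0389
135 [ 20  66 235] -0.0406
137 [ 21  66 235] -0.0424
139 [ 20  66 235] -0.0442
141 [ 21  65 235] -0.046
143 [ 20  66 235] -0.0478
```

```bash
python3 - <<'E'
from h import *
c=cam('wrist');hsv=cv2.cvtColor(c['img'],cv2.COLOR_RGB2HSV)
for v in list(range(84,94))+list(range(115,121)):print(v,' '.join('%d/%d/%d'%tuple(hsv[v,u]) for u in range(238,270,3)))
H=np.array([.5824,-.0255]);d=np.array([.0419,.9991])
for s in(0,-1,-2,-3):
  q=H+d*s/1e3;print(s,[proj(c,[*q,z])[1].round(1) for z in(.0525,.0625)])
a=cam('scene');far=H+d*.158
print('far tip',proj(a,[*(H+d*.17),.0525]),'far face',proj(a,[*far,.0525]))
E
```

```text
84 14/176/45 14/176/45 15/177/46 16/180/65 17/185/69 17/187/83 16/185/73 15/184/65 15/173/53 13/174/47 13/181/48
85 13/180/51 12/177/49 16/179/77 18/186/136 18/187/146 18/187/177 18/189/150 17/184/126 16/182/84 13/179/50 14/185/51
86 13/175/51 11/167/49 13/178/90 9/171/58 8/167/67 7/167/64 8/171/67 8/168/56 11/170/63 14/189/50 12/175/54
87 13/180/51 13/176/45 10/175/118 10/171/61 10/176/90 10/177/91 10/177/91 10/170/75 10/167/52 13/170/51 12/177/52
88 12/187/49 14/179/47 10/174/114 10/177/75 11/174/142 11/175/147 11/175/147 11/174/117 10/173/65 12/186/48 12/204/45
89 14/159/61 14/148/57 11/175/112 11/175/115 11/175/137 11/175/141 11/179/140 11/175/111 11/173/96 15/119/71 15/111/85
90 16/93/104 15/88/96 11/178/112 11/175/112 11/175/137 11/174/139 11/176/138 11/175/112 10/177/92 18/75/133 18/79/158
91 18/70/138 17/72/127 10/174/113 10/173/112 11/175/140 11/174/139 11/176/139 10/175/118 10/175/92 19/70/153 18/83/148
92 19/70/135 18/74/124 10/178/112 10/176/113 11/175/141 11/176/139 11/175/140 11/175/124 10/175/92 19/73/151 18/80/146
93 17/70/138 18/73/126 11/176/113 11/174/113 11/175/14
[... 280 characters left out ...]
32 20/67/236
117 21/65/234 18/79/237 17/84/140 18/83/145 18/84/148 17/80/144 18/82/143 17/85/162 19/73/230 19/70/232 20/66/237
118 20/68/232 18/79/231 17/84/133 18/81/139 18/84/145 18/83/142 19/81/141 18/86/158 19/73/230 19/71/233 20/67/236
119 20/70/231 18/79/231 18/86/133 17/84/140 18/83/142 17/83/141 17/83/139 17/88/151 20/70/230 20/69/233 20/69/236
120 20/66/234 18/78/233 18/87/129 18/83/142 18/85/141 17/86/139 17/83/150 18/84/197 20/70/231 20/69/234 21/69/235
0 [np.float64(85.2), np.float64(84.2)]
-1 [np.float64(86.4), np.float64(85.4)]
-2 [np.float64(87.6), np.float64(86.6)]
-3 [np.float64(88.7), np.float64(87.8)]
far tip [226.23524688 205.36750109] far face [229.28963478 203.93963008]
```

```bash
python3 -c "
from h import *
print(env.sign_off())"
```

```text
the job is handed in; nothing more can be done
None
```

The job is handed in after about 17 s of robot time: the spare spool sits in the cradle beside the loaded one and the axle runs through both boards and both spools to a firm stop, knob shoulder against the near eyelet in the last wrist picture; the scissors, tags, match box and soap were not touched.

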